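# Clamp a gel cassette onto an electrophoresis core

### The job

Mount the gel cassette on the electrophoresis core: lift the eared cassette out of the rack, slide its ears down into the two spring-lined slots at the foot of the core until it stands fully home and flat against the gasket frame, then clip one spring clamp onto each side, about halfway up, so that each clamp grips the cassette and the frame together. Leave the plain plate standing in the rack and do not disturb the other things on the counter.

Things in the scene. Friction and masses are not known exactly. Their poses are not given: they have to be found in the camera images.
- core: Electrophoresis core: white upright frame and open-topped chamber on a grey foot, fixed. Origin: on the gasket face (frame's front), mid-width, at counter height; +x back into the core, +y left, z up. Frame x 0 to 8, |y| < 52, z 10 to 96 mm. Chamber behind it, outside |y| < 35, x 8 to 78, z to 96 mm; plugs at its rear to z 120. Foot plate top z 10 mm, x -22 to 76, |y| < 68.
- core_seat (a point): Where the origin of the cassette (centre of its underside) is once home: 3.5 mm in front of the gasket face, mid-width, on the foot plate 10 mm up. Axes as the core's.
- core_notch (a point): Bottom of the U-notch in the middle of the frame, 56 mm up: above it the frame is open for |y| < 32 mm, leaving room for a finger behind the cassette (chamber inside: |y| < 31, x 8 to 74 mm).
- slot_l (a point): Left (+y) slot in the core's foot, at the floor where the middle of the ear rests. End cheek 7 mm beyond it (3 mm free beside the ear), to 28 mm up; front guard 16 mm ahead of the gasket face, to 22 mm up; steel leaf spring bulging to 4.6 mm ahead of the gasket face at 22 mm up, its flared lip 12 mm ahead at 37 mm up. Leaf presses the cassette on the gasket, 2 to 3 N.
- slot_r (a point): Right (-y) slot, mirror image of slot_l. Pushing the cassette down past both leaves takes up to about 8 N.
- flange_l (a point): Left side edge of the frame, 66 mm up, in the middle of the 15 mm thickness of frame (8) plus cassette (7 mm). The frame stands out 17 mm beyond the chamber wall here, so a clamp's jaw has room behind it: jaw tips at most 15 mm in. A good place for a clamp's mid-width: its jaw rolls 9 mm in from the edge, its hinge then 44 mm outside the edge. Axes as the core's.
- flange_r (a point): The same at the right (-y) side edge of the frame.
- cassette: Gel cassette: white upright plate 100 wide (y), 84 tall (z), 7 mm thick (x), 60 to 130 g, with grey ears 8 wide and 18 mm tall at both lower corners (116 mm over the ears) and a window with lanes in its -x face. Origin: centre of its underside, z up. Stands in one of the two places of the rack, underside 6 mm up. Either face may go on the gasket.
- dam: Plain grey plate without ears, 96 wide, 70 tall, 7 mm thick, in the other place of the rack, 56 mm from the cassette. Origin: centre of its underside. It stays there.
- rack: Grey fixed rack, base 100 x 100 x 6 mm. Origin: centre of the underside. Two places at x -28 and +28 mm; plates stand along its y between posts 29 mm high.
- clamp_a: Grey spring clamp like a big clothes peg, 115 mm long, 28 mm wide, 85 g, lying on its flank, z the hinge axis. Origin: on the hinge axis at the lower flank (mid-width z +14 mm). Shut: +x points to the jaws, -x to the levers. The frame is fixed to the half on the +y side: open by q, the middle line is +x turned -q/2 about z. Fits either side. Rubber jaw rolls, radius 5, 55 mm ahead of the hinge.
- clamp_a_jaw (a joint): Jaw opening of clamp_a: 0 shut, 0.60 rad at the stop (32 mm between the rolls); sprung shut (0.3 N m shut, 0.5 at the stop). About 0.27 when shut on cassette plus frame.
- clamp_a_lever (a point): Point between the two finger levers of clamp_a, 38 mm behind its hinge, mid-width; axes as the clamp's. Levers run 10 to 54 mm behind the hinge, each 4 x 28 mm; shut they diverge, 42 mm over the outside here and 51 mm at the ends. Squeezed to the stop (8 to 14 N) they are parallel, 17 mm over the outside, their middle 36 mm behind the hinge.
- clamp_b: Grey spring clamp like a big clothes peg, 115 mm long, 28 mm wide, 85 g, lying on its flank, z the hinge axis. Origin: on the hinge axis at the lower flank (mid-width z +14 mm). Shut: +x points to the jaws, -x to the levers. The frame is fixed to the half on the +y side: open by q, the middle line is +x turned -q/2 about z. Fits either side. Rubber jaw rolls, radius 5, 55 mm ahead of the hinge.
- clamp_b_jaw (a joint): Jaw opening of clamp_b: 0 shut, 0.60 rad at the stop (32 mm between the rolls); sprung shut (0.3 N m shut, 0.5 at the stop). About 0.27 when shut on cassette plus frame.
- clamp_b_lever (a point): Point between the two finger levers of clamp_b, 38 mm behind its hinge, mid-width; axes as the clamp's. Levers run 10 to 54 mm behind the hinge, each 4 x 28 mm; shut they diverge, 42 mm over the outside here and 51 mm at the ends. Squeezed to the stop (8 to 14 N) they are parallel, 17 mm over the outside, their middle 36 mm behind the hinge.
- slide_box: Flat box of slides, 70 x 100 x 24 mm, loose bystander; origin: centre of the underside.
- bottle: Small reagent bottle, 34 mm across, 62 mm tall, loose bystander; origin: centre of the underside.

How it is judged (in metres and radians):
On the way, in this order (a step that is already met when the one before it is completed fails the run):
1. the cassette stands home in the spring slots, flat against the gasket, let go (x of cassette in the frame of core between -0.006 and -0.002 m and y of cassette in the frame of core between -0.004 and 0.004 m and z of cassette in the frame of core between 0.008 and 0.0125 m and angle between cassette's own z axis and vertical below 0.035 rad and angle between the x axis of cassette and the x axis of core, either way round below 0.05 rad and contact force between the fingers and anything else below 0.5 N), for 0.2 s.
2. one clamp grips cassette and frame together at one side (all of step 1 and ((y of clamp_a in the frame of core between 0.085 and 0.103 m and z of clamp_a in the frame of core between 0.03 and 0.075 m and x of clamp_a in the frame of core between -0.02 and 0.02 m and value of joint clamp_a_jaw between 0.2 and 0.4 rad and angle between the x axis of clamp_a and the y axis of core, either way round below 0.45 rad and contact force between clamp_a and cassette above 1.5 N and contact force between clamp_a and core above 1.5 N) or (y of clamp_a in the frame of core between -0.103 and -0.085 m and z of clamp_a in the frame of core between 0.03 and 0.075 m and x of clamp_a in the frame of core between -0.02 and 0.02 m and value of joint clamp_a_jaw between 0.2 and 0.4 rad and angle between the x axis of clamp_a and the y axis of core, either way round below 0.45 rad and contact force between clamp_a and cassette above 1.5 N and contact force between clamp_a and core above 1.5 N) or (y of clamp_b in the frame of core between 0.085 and 0.103 m and z of clamp_b in the frame of core between 0.03 and 0.075 m and x of clamp_b in the frame of core between -0.02 and 0.02 m and value of joint clamp_b_jaw between 0.2 and 0.4 rad and angle between the x axis of clamp_b and the y axis of core, either way round below 0.45 rad and contact force between clamp_b and cassette above 1.5 N and contact force between clamp_b and core above 1.5 N) or (y of clamp_b in the frame of core between -0.103 and -0.085 m and z of clamp_b in the frame of core between 0.03 and 0.075 m and x of clamp_b in the frame of core between -0.02 and 0.02 m and value of joint clamp_b_jaw between 0.2 and 0.4 rad and angle between the x axis of clamp_b and the y axis of core, either way round below 0.45 rad and contact force between clamp_b and cassette above 1.5 N and contact force between clamp_b and core above 1.5 N))), for 0.2 s.
At the end, for the whole second after the job is handed in: Cassette down on the foot plate (2 mm), centred (4 mm), flat on the gasket (2 mm, 0.05 rad). On each side one clamp, roughly square across, lower flank 30 to 75 mm up, hinge 85 to 103 mm from the core's middle, shut at 0.2 to 0.4 rad on cassette and frame (over 1.5 N each). All still (x of cassette in the frame of core between -0.006 and -0.002 m and y of cassette in the frame of core between -0.004 and 0.004 m and z of cassette in the frame of core between 0.008 and 0.0125 m and angle between cassette's own z axis and vertical below 0.035 rad and angle between the x axis of cassette and the x axis of core, either way round below 0.05 rad and (((y of clamp_a in the frame of core between 0.085 and 0.103 m and z of clamp_a in the frame of core between 0.03 and 0.075 m and x of clamp_a in the frame of core between -0.02 and 0.02 m and value of joint clamp_a_jaw between 0.2 and 0.4 rad and angle between the x axis of clamp_a and the y axis of core, either way round below 0.45 rad and contact force between clamp_a and cassette above 1.5 N and contact force between clamp_a and core above 1.5 N) and (y of clamp_b in the frame of core between -0.103 and -0.085 m and z of clamp_b in the frame of core between 0.03 and 0.075 m and x of clamp_b in the frame of core between -0.02 and 0.02 m and value of joint clamp_b_jaw between 0.2 and 0.4 rad and angle between the x axis of clamp_b and the y axis of core, either way round below 0.45 rad and contact force between clamp_b and cassette above 1.5 N and contact force between clamp_b and core above 1.5 N)) or ((y of clamp_a in the frame of core between -0.103 and -0.085 m and z of clamp_a in the frame of core between 0.03 and 0.075 m and x of clamp_a in the frame of core between -0.02 and 0.02 m and value of joint clamp_a_jaw between 0.2 and 0.4 rad and angle between the x axis of clamp_a and the y axis of core, either way round below 0.45 rad and contact force between clamp_a and cassette above 1.5 N and contact force between clamp_a and core above 1.5 N) and (y of clamp_b in the frame of core between 0.085 and 0.103 m and z of clamp_b in the frame of core between 0.03 and 0.075 m and x of clamp_b in the frame of core between -0.02 and 0.02 m and value of joint clamp_b_jaw between 0.2 and 0.4 rad and angle between the x axis of clamp_b and the y axis of core, either way round below 0.45 rad and contact force between clamp_b and cassette above 1.5 N and contact force between clamp_b and core above 1.5 N))) and linear speed of each of cassette, clamp_a, clamp_b below 0.02 m/s); the robot touches nothing.
It fails at once if the plain plate in the rack is moved (distance of dam from where it was at the start of the episode above 0.02 m).
It fails at once if the slide box is disturbed (distance of slide_box from where it was at the start of the episode above 0.02 m).
It fails at once if the reagent bottle is disturbed (distance of bottle from where it was at the start of the episode above 0.02 m).
It also fails if it takes over 70 s, if anything falls off the work surface, if the arm or the gripper's body presses on something with over 40 N, if the wrist force passes 120 N, or if a joint passes its speed limit or range.

### The arm

A 6-joint arm with a two-finger parallel gripper is mounted at the origin on a cart in front of the work surface, level with it; the furniture and walls round the work are solid. World frame = base frame: x ahead of the robot, y to its left, z up, the work surface at z = 0. Lengths are in mm, angles in rad, forces in N, time in s.
With the tool pointing down it reaches from about 275 to 750 mm from the base axis. Payload 10.2 kg.
Tool frame: the origin (TCP) lies at the centre of the arm's flange, where the gripper is bolted on; the fingertips stand 173 mm ahead of it and the grasp point (between the pads) lies 155 mm ahead of it; z points along the fingers, y is the line along which they close (so a half turn about z gives the same grasp; the last joint's range is limited). The gripper opens to 85 mm and grips with 20 to 120 N. Pads are 22 mm wide; open, the fingers measure 114 mm over their backs; the gripper's body (76 mm by 85 mm) begins 54 mm behind the grasp point. The pads swing forward as they close: fully open they stand 13 mm farther back than shut.
Start: joints at [-1.366, 0.313, 1.498, -0, 1.331, -0.223], TCP at [217.795, -477.7, 404.694] pointing down, gripper open.
Joint ranges: [-2.94, 2.94], [-0.97, 2.17], [0.19, 2.56], [-1.23, 4.37], [0.02, 3.11], [-2.88, 2.88]. Speed limits (rad/s): [2.39, 2.39, 3.01, 3.14, 3.14, 3.14].

### API

Orientations are given as a unit quaternion [w, x, y, z].
In Python, from rig import ctrl gives the robot as it stands.
- The arm moves only by the shell command python3 steer.py 'ROWS' [OPENING] [FORCE]. ROWS is a JSON list that holds a single list of rows (three levels of brackets), with 1 to 8 rows, each of 6 numbers: dx, dy, dz in mm, then a rotation vector rx, ry, rz in rad; each row is the pose to reach, as a shift and turn from the pose commanded when the command began, along the tool's axes at that moment; what a row does not reach only later rows make up. A row lasts 1/10 s, in which the tool goes at most 50 mm and 0.15 rad, less where a joint would pass 70% of its speed; a pose out of reach is approached as far as the arm can. OPENING is the opening from 0.0 (shut) to 1.0 (fully open), set as the command begins (- or left out keeps the last). The fingers move at their own pace and stop on an object; FORCE is the grip in N (left out, the last holds). Time passes only in rows, so rows that do not move let the fingers close. It prints the time, the measured TCP pose, the force, the opening and the grip force at its end. Input that does not fit is refused with a message, and nothing moves.
- ctrl.sense(): the state, without advancing time (a new reading comes with each control period).
- ctrl.capture(name): name is "side" or "top" or "wrist"; returns the picture (384x512x3 uint8, red, green, blue); there is no depth.
- ctrl.calibration(name): a dict with "fx", "fy", "cx", "cy" (pixels), "position" and "attitude" of the camera in the world. Camera axes: x right, y down, z forward; pixel columns grow to the right and rows downward; lengths in mm; the calibration is good to about 2 mm. A picture is of the moment at which its call begins: read the wrist's pose just before it. calibration takes no time and is no camera call; for the wrist camera it gives the pose at the moment of the call.
- ctrl.finish_job(): hands the job in; it is judged then, once.
The state is a dict: "time_s": time; "joints": joint angles; "dq": joint speeds; "tau": joint torques, N m; "eef_pos": TCP position; "ee_rot": TCP orientation; "force": force on the tool from outside, world axes, zero at the start; "wrist_torque": the same for the moment, N m; "grip_width": opening from 0.0 (shut) to 1.0 (fully open); "grip_force": force on a finger pad.
Only numpy, scipy, OpenCV 4.12 (cv2) and the standard library are available. Lean on these libraries where they do the work, as an engineer would, in place of code of your own. Each camera call takes 0.05 s, during which the arm holds its last target. There are 200 camera calls.

## Working session

There is one attempt and no reset: what is moved stays moved. The work goes in short steps, Python scripts to look and compute and a shell command to move; the robot and the scene stay as the last step left them, time stands still between calls to the robot, and variables do not carry over. Pictures are saved under pics/ and viewed, at most 10 in all, crops included, and the job is handed in when it is done.

```bash
ls; mkdir -p pics
python3 - <<'E'
from rig import ctrl
import cv2,json
for n in("top","side"):
    c=ctrl.calibration(n);print(n,c)
    cv2.imwrite(f"pics/{n}0.png",cv2.resize(ctrl.capture(n)[:,:,::-1],(800,600),interpolation=cv2.INTER_CUBIC))
print(ctrl.calibration("wrist"));print(ctrl.sense())
E
```

```text
pics
rig.py
steer.py
top {'fx': 486.0703950620401, 'fy': 486.0703950620401, 'cx': 254.8252830399482, 'cy': 193.77076927201776, 'position': array([ 434.33379102, -107.50777448, 1275.05562414]), 'attitude': array([-0.03718164,  0.70768697, -0.7047685 ,  0.03313671])}
side {'fx': 378.485127177775, 'fy': 378.485127177775, 'cx': 266.6239712308052, 'cy': 189.15706838611217, 'position': array([ 764.67671242, -553.67659058,  819.62187186]), 'attitude': array([-0.29078343,  0.92889058,  0.21794135, -0.07147622])}
{'fx': 297.4947382510779, 'fy': 297.4947382510779, 'cx': 258.2808237608134, 'cy': 189.40131037454154, 'position': array([ 293.47937509, -442.70113834,  375.21312601]), 'attitude': array([ 0.13738138,  0.82978768, -0.53353907, -0.08896529])}
{'time_s': 0.1, 'joints': array([-1.36638152e+00,  3.13409782e-01,  1.49833641e+00,  2.72604684e-05,
        1.33101632e+00, -2.23397703e-01]), 'dq': array([-1.44566143e-03, -7.40768366e-04, -1.50557093e-03,  9.05774384e-04,
       -1.46351492e-03,  4.94705507e-05]), 'tau': array([ 2.00518240e-03, -4.12900722e+01, -2.60139656e+01, -2.00848858e-04,
        3.00314750e-03, -1.67279796e-05]), 'eef_pos': array([ 217.79944402, -477.66233605,  404.19343398]), 'ee_rot': array([-5.84780792e-04,  9.77209679e-01,  2.12275532e-01,  1.87895595e-05]), 'force': array([-0.51745624, -0.5208502 , -0.20596507]), 'wrist_torque': array([-0.05251273, -0.02935902,  0.00127879]), 'grip_force': 0.0, 'grip_width': 1.0014151908178597}
```
View pics/top0.png

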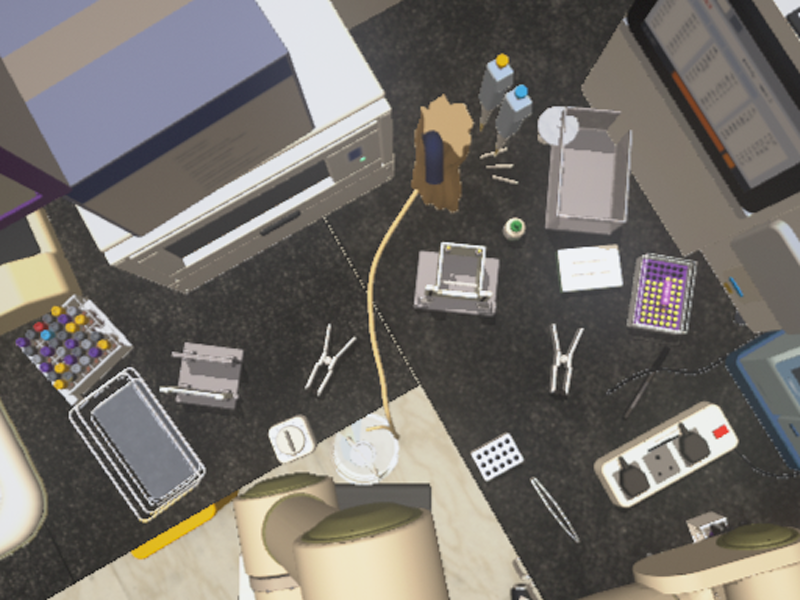

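View pics/side0.png

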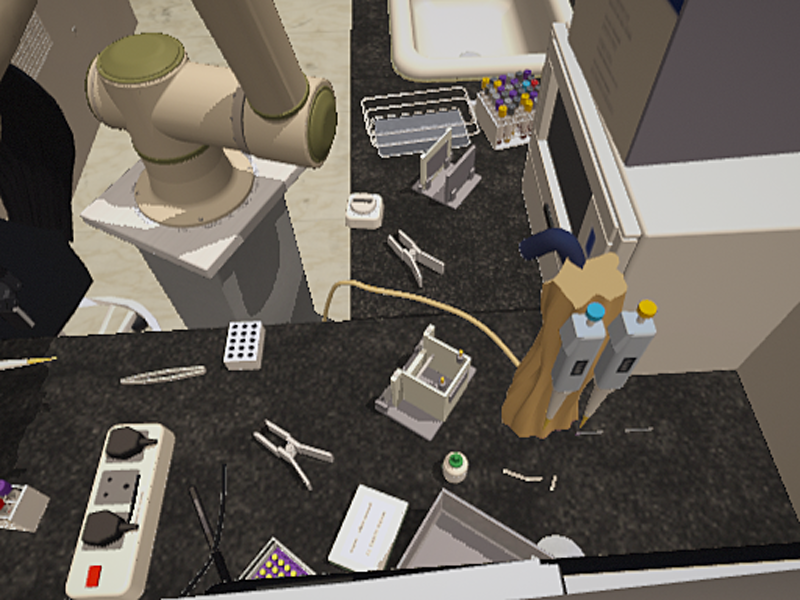

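Create h.py:
```python
import numpy as np, cv2
from rig import ctrl
from scipy.spatial.transform import Rotation as R
def Q(q): return R.from_quat(np.asarray(q)[[1,2,3,0]])
def ray(c,p,z):
    d=Q(c["attitude"]).apply([(p[0]-c["cx"])/c["fx"],(p[1]-c["cy"])/c["fy"],1]); o=np.array(c["position"])
    return o+d*(z-o[2])/d[2]
def proj(c,P):
    v=Q(c["attitude"]).inv().apply(np.atleast_2d(P)-c["position"]); return np.c_[c["fx"]*v[:,0]/v[:,2]+c["cx"],c["fy"]*v[:,1]/v[:,2]+c["cy"]]
def tool(): 
    s=ctrl.sense(); return np.array(s["eef_pos"]),Q(s["ee_rot"])
def down(yaw): # tool z down; tool y-axis at heading yaw (closing line)
    y=np.array([np.cos(yaw),np.sin(yaw),0]);z=np.array([0,0,-1.]);return R.from_matrix(np.c_[np.cross(y,z),y,z])
def go(P,Rt):
    p,r=tool(); print("d",np.round(r.inv().apply(np.asarray(P)-p),1),"rot",np.round((r.inv()*Rt).as_rotvec(),3))
```

Run:
```python
from h import *
c=ctrl.calibration("top")
f=lambda x,y,z:print((x,y),np.round(ray(c,((x+.5)/1.5625-.5,(y+.5)/1.5625-.5),z)))
for a in[(430,292,96),(488,294,96),(327,358,14),(565,360,14),(330,325,14),(352,338,14),(310,388,14),(322,393,14),(162,390,90),(238,402,90),(175,355,76),(240,360,76),(514,228,62),(590,268,24)]:f(*a)
w=ctrl.calibration("wrist");p,r=tool()
print("cam in tool",r.inv().apply(w["position"]-p),(r.inv()*Q(w["attitude"])).as_matrix().round(3))
print(r.as_matrix().round(3))
for z in (0,):
  for q in[(0,0),(511,0),(511,383),(0,383),(256,192)]:print(q,ray(w,q,z).round())
im=ctrl.capture("top")[:,:,::-1]
def crop(x,y,w,h): return cv2.resize(im[y:y+h,x:x+w],(400,300),interpolation=cv2.INTER_CUBIC)
cv2.imwrite("pics/c1.png",np.vstack([np.hstack([crop(96,200,80,60),crop(260,150,80,60)]),np.hstack([crop(180,200,80,60),crop(325,200,80,60)])]))
```

```text
(430, 292) [ 570. -150.   96.]
(488, 294) [ 567. -240.   96.]
(327, 358) [468.  18.  14.]
(565, 360) [ 467. -376.   14.]
(330, 325) [523.  14.  14.]
(352, 338) [502. -23.  14.]
(310, 388) [419.  45.  14.]
(322, 393) [411.  25.  14.]
(162, 390) [415. 266.  90.]
(238, 402) [398. 148.  90.]
(175, 355) [470. 252.  76.]
(240, 360) [463. 149.  76.]
(514, 228) [ 678. -287.   62.]
(590, 268) [ 619. -418.   24.]
cam in tool [83.35580045 -0.37977293 29.00451458] [[-0.    -0.946 -0.323]
 [ 1.    -0.     0.   ]
 [-0.    -0.323  0.946]]
[[ 0.91   0.415 -0.   ]
 [ 0.415 -0.91   0.001]
 [ 0.    -0.001 -1.   ]]
(0, 0) [ 259. -147.    0.]
(511, 0) [ 491. -656.    0.]
(511, 383) [   38. -1034.     0.]
(0, 383) [-326. -238.    0.]
(256, 192) [ 172. -494.    0.]
```

View pics/c1.png

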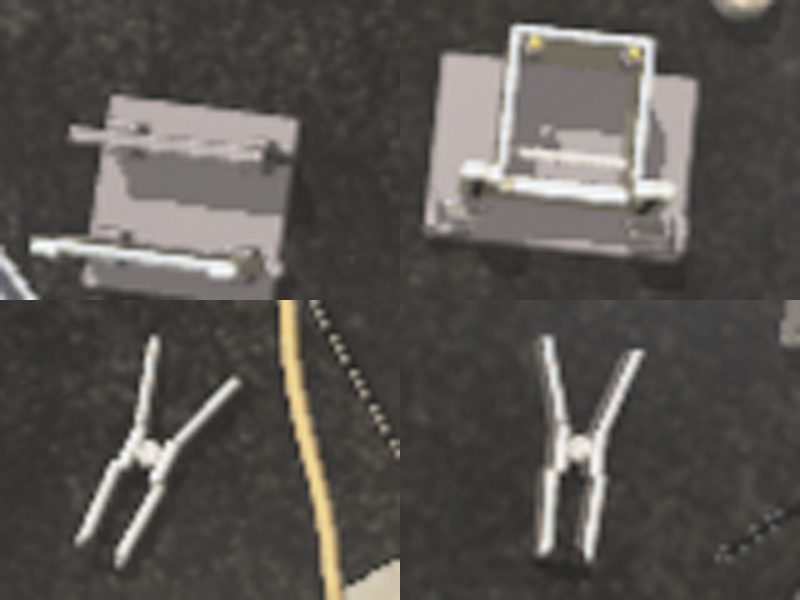

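```bash
cat > snap.py <<'E'
import sys,pickle
from h import *
n=sys.argv[1]; c=ctrl.calibration("wrist"); im=ctrl.capture("wrist")[:,:,::-1]
pickle.dump((c,im),open(f"pics/{n}.pkl","wb")); s=ctrl.sense(); print(n,s["time_s"],np.round(s["eef_pos"],1),np.round(Q(s["ee_rot"]).as_matrix()[:,0],3))
E
python3 steer.py '[[[270, 15, 80, 0, 0, 0], [270, 15, 80, 0, 0, 0], [270, 15, 80, 0, 0, 0], [270, 15, 80, 0, 0, 0], [270, 15, 80, 0, 0, 0], [270, 15, 80, 0, 0, 0], [270, 15, 80, 0, 0, 0], [270, 15, 80, 0, 0, 0]]]' 0.45
python3 snap.py cr
python3 steer.py '[[[145, -137, -75, 0, 0, -1.14], [145, -137, -75, 0, 0, -1.14], [145, -137, -75, 0, 0, -1.14], [145, -137, -75, 0, 0, -1.14], [145, -137, -75, 0, 0, -1.14], [145, -137, -75, 0, 0, -1.14], [145, -137, -75, 0, 0, -1.14], [145, -137, -75, 0, 0, -1.14]]]'
python3 snap.py core
python3 steer.py '[[[205, -77, 80, 0, 0, 0], [205, -77, 80, 0, 0, 0], [205, -77, 80, 0, 0, 0], [205, -77, 80, 0, 0, 0], [205, -77, 80, 0, 0, 0], [205, -77, 80, 0, 0, 0]]]'
python3 snap.py cl
python3 steer.py '[[[195, -38, -80, 0, 0, 0], [195, -38, -80, 0, 0, 0], [195, -38, -80, 0, 0, 0], [195, -38, -80, 0, 0, 0], [195, -38, -80, 0, 0, 0], [195, -38, -80, 0, 0, 0]]]'
python3 snap.py rack
python3 - <<'E'
import pickle; from h import *
L=[cv2.resize(pickle.load(open(f"pics/{n}.pkl","rb"))[1],(400,300),interpolation=cv2.INTER_AREA) for n in("cr","core","cl","rack")]
cv2.imwrite("pics/c2.png",np.vstack([np.hstack(L[:2]),np.hstack(L[2:])]))
E
```

```text
time_s: 0.95
eef_pos: [469.8, -379.2, 324.3]
ee_rot: [-0.0, 0.977, 0.213, -0.0]
force: [-0.1, -0.2, -0.5]
grip_width: 0.454
grip_force: 0.0
cr 1.0 [ 469.2 -379.6  324.7] [ 0.91   0.415 -0.   ]
time_s: 1.8
eef_pos: [543.9, -195.5, 400.4]
ee_rot: [0.0, 0.707, 0.707, 0.0]
force: [-0.3, -0.2, 0.4]
grip_width: 0.454
grip_force: 0.0
core 1.85 [ 543.9 -195.5  400.4] [-0.004  1.    -0.001]
time_s: 2.45
eef_pos: [466.6, 12.6, 318.9]
ee_rot: [-0.001, 0.708, 0.706, -0.001]
force: [-0.1, -0.7, -0.1]
grip_width: 0.449
grip_force: 0.0
cl 2.5 [467.7  11.1 319.9] [ 0.004  1.    -0.   ]
time_s: 3.1
eef_pos: [431.3, 206.0, 400.9]
ee_rot: [0.001, 0.708, 0.706, 0.001]
force: [0.8, -0.2, 0.4]
grip_width: 0.45
grip_force: 0.0
rack 3.15 [431.5 204.9 399.9] [ 0.004  1.    -0.   ]
```

View pics/c2.png

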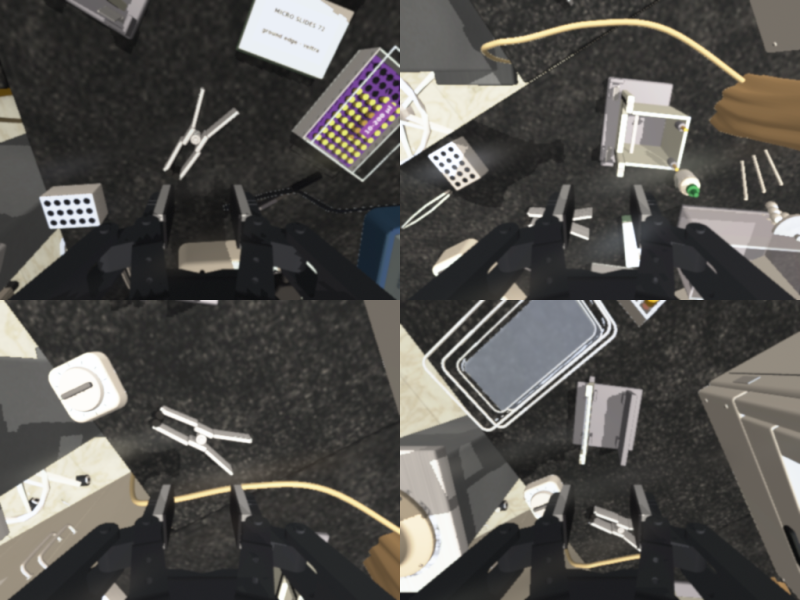

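Run:
```python
import pickle; from h import *
def P(n,x,y,w,h,s):
    im=pickle.load(open(f"pics/{n}.pkl","rb"))[1]; return cv2.resize(im[y:y+h,x:x+w],None,fx=s,fy=s,interpolation=cv2.INTER_CUBIC)
def C(fn,a,b):
    o=np.zeros((600,800,3),np.uint8); o[:a.shape[0],:a.shape[1]]=a; o[:b.shape[0],a.shape[1]:a.shape[1]+b.shape[1]]=b; cv2.imwrite(fn,o)
C("pics/c3.png",P("core",250,90,130,145,4),P("cr",205,105,93,130,3))
C("pics/c4.png",P("rack",220,90,95,130,4),P("cl",190,130,140,100,3))
```

```text
(no output)
```

View pics/c3.png

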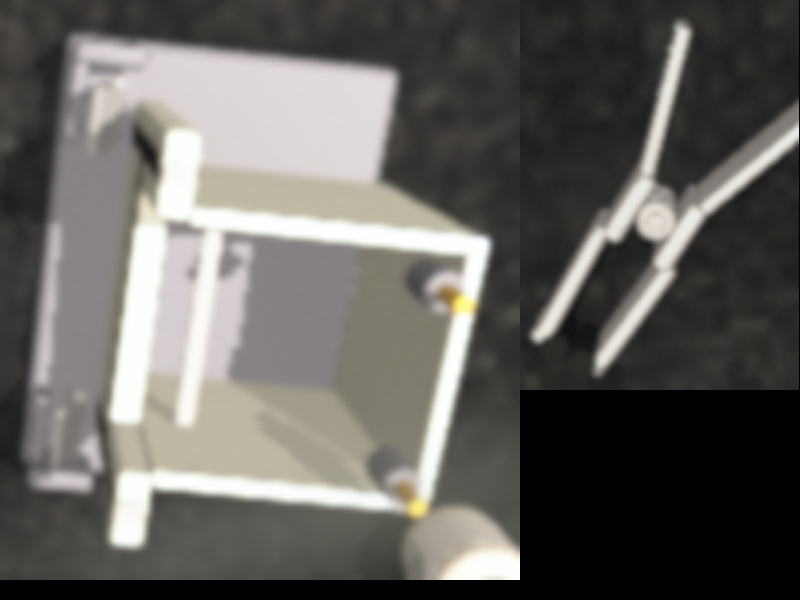

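View pics/c4.png

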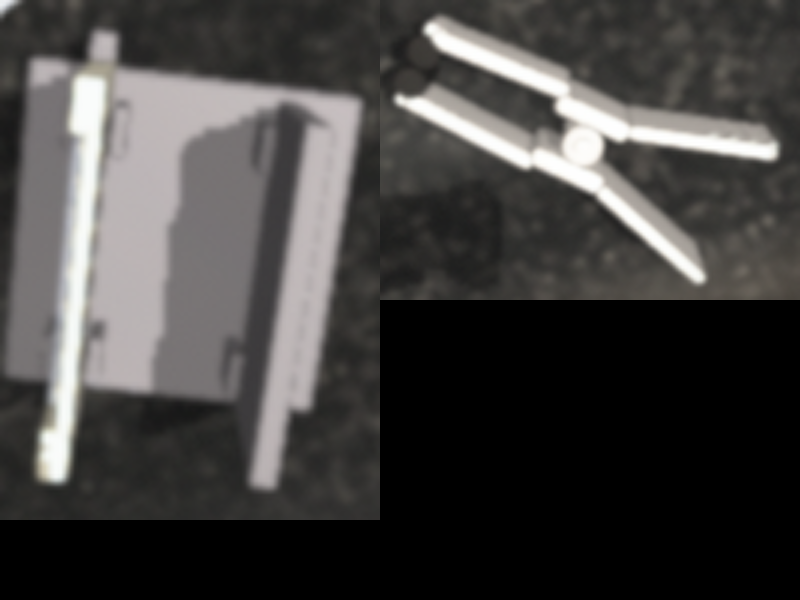

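```bash
cat > fit.py <<'E'
import pickle; from h import *
from scipy.optimize import least_squares
def raw(p,ox,oy,s,px=0): return np.c_[(np.array(p)[:,0]-px+.5)/s-.5+ox,(np.array(p)[:,1]+.5)/s-.5+oy]
def fit(n,mod,uv,g):
    c=pickle.load(open(f"pics/{n}.pkl","rb"))[0]; mod=np.array(mod,float)
    def W(q): a=R.from_euler('z',q[2]); return a.apply(mod)+[q[0],q[1],0]
    s=least_squares(lambda q:(proj(c,W(q))-uv).ravel(),g,x_scale=[1,1,.01],loss='soft_l1'); print(n,s.x.round(3));print((proj(c,W(s.x))-uv).round(1).tolist()); return s.x
if __name__=="__main__":
    fit("core",[(0,52,96),(8,52,96),(0,-52,96),(8,-52,96),(78,35,96),(-22,68,10),(76,68,10),(-22,-68,10)],raw([(163,130),(200,130),(110,545),(145,547),(490,238),(68,35),(398,72),(25,487)],250,90,4),[565,-195,0])
    fit("rack",[(-3.5,50,90),(3.5,50,90),(-3.5,-50,90),(3.5,-50,90)],raw([(76,73),(104,73),(38,482),(68,484)],220,90,4),[408,205,0])
    fit("rack",[(-3.5,48,76),(3.5,48,76),(-3.5,-48,76),(3.5,-48,76)],raw([(283,103),(307,106),(250,487),(276,488)],220,90,4),[465,205,0])
    fit("rack",[(-50,50,6),(50,50,6),(-50,-50,6)],raw([(30,58),(361,98),(6,376)],220,90,4),[435,205,0])
    for n,p,a in(("cl",[(583,146),(416,67),(736,214)],(190,130,3,380)),("cr",[(656,220),(570,355)],(205,105,3,520))):
        c=pickle.load(open(f"pics/{n}.pkl","rb"))[0]; P=[ray(c,u,28) for u in raw(p,*a)]
        print(n,np.round(P,1).tolist(),[round(float(np.arctan2(*(P[1]-q)[1::-1])),3) for q in P if q is not P[1]])
E
python3 fit.py
```

```text
core [ 5.68848e+02 -1.93535e+02 -9.40000e-02]
[[0.6, 0.3], [0.1, 1.2], [0.6, -0.1], [-0.4, 0.1], [-0.7, -0.1], [-0.3, 0.1], [0.3, -0.8], [-0.3, -4.8]]
rack [ 4.11687e+02  2.21870e+02 -1.13000e-01]
[[-0.4, 0.5], [0.2, 1.3], [0.4, -1.3], [-0.2, -1.1]]
rack [ 4.63665e+02  2.14871e+02 -5.30000e-02]
[[-0.7, 1.4], [0.5, 1.1], [0.0, -3.0], [0.0, -3.0]]
rack [ 4.39174e+02  2.16195e+02 -1.17000e-01]
[[-0.1, -0.1], [0.5, -0.2], [-0.4, 0.4]]
cl [[465.0, 17.8, 28.0], [415.4, 42.4, 28.0], [512.9, -4.5, 28.0]] [2.681, 2.693]
cr [[469.3, -370.2, 28.0], [415.2, -363.3, 28.0]] [3.016]
```

```bash
python3 -c "
from h import *
go([411.5,221.5,300],down(-.115)); go([411.5,221.5,233],down(-.115))"
```

```text
d [ 16.5 -20.2  99.9] rot [0.001 0.    0.111]
d [ 16.5 -20.2 166.9] rot [0.001 0.    0.111]
```

```bash
python3 steer.py '[[[16.5, -20.2, 50, 0, 0, 0.112], [16.5, -20.2, 100, 0, 0, 0.112], [16.5, -20.2, 110, 0, 0, 0.112], [16.5, -20.2, 125, 0, 0, 0.112], [16.5, -20.2, 140, 0, 0, 0.112], [16.5, -20.2, 155, 0, 0, 0.112], [16.5, -20.2, 167, 0, 0, 0.112], [16.5, -20.2, 167, 0, 0, 0.112]]]'
python3 steer.py '[[[0, 0, 0, 0, 0, 0], [0, 0, 0, 0, 0, 0], [0, 0, 0, 0, 0, 0], [0, 0, 0, 0, 0, 0], [0, 0, 0, 0, 0, 0], [0, 0, 0, 0, 0, 0]]]' 0 40
```

```text
time_s: 3.95
eef_pos: [411.0, 221.0, 231.2]
ee_rot: [-0.001, 0.747, 0.664, -0.001]
force: [0.1, -0.4, 0.5]
grip_width: 0.448
grip_force: 0.0
time_s: 4.55
eef_pos: [411.1, 222.4, 233.4]
ee_rot: [0.001, 0.747, 0.665, 0.001]
force: [0.2, -2.8, 5.5]
grip_width: 0.074
grip_force: 40.6
```

```bash
python3 steer.py '[[[0, 0, -15, 0, 0, 0], [0, 0, -30, 0, 0, 0], [0, 0, -50, 0, 0, 0], [0, 0, -80, 0, 0, 0], [0, 0, -120, 0, 0, 0], [0, 0, -120, 0, 0, 0]]]'
cat > core.py <<'E'
from h import *
C=np.array([568.85,-193.5,0]); Y=-.094
def cw(x,y,z): return C+R.from_euler('z',Y).apply([x,y,z])
E
python3 -c "
from core import *
go(cw(-25,0,353),down(Y)); go(cw(-25,0,272),down(Y))"
```

```text
time_s: 5.15
eef_pos: [411.2, 222.7, 357.0]
ee_rot: [0.002, 0.746, 0.665, 0.004]
force: [-0.6, -0.4, -1.9]
grip_width: 0.074
grip_force: 39.7
d [-396.   179.1    4.2] rot [ 0.008 -0.003 -0.021]
d [-396.2  178.5   85.2] rot [ 0.008 -0.003 -0.021]
```

```bash
python3 steer.py '[[[-45, 20, 0, 0, 0, 0], [-90, 41, 0, 0, 0, 0], [-135, 61, 0, 0, 0, 0], [-180, 81, 0, 0, 0, 0], [-225, 101, 0, 0, 0, 0], [-270, 122, 0, 0, 0, 0], [-315, 142, 0, 0, 0, 0], [-355, 160, 0, 0, 0, -0.021]]]'
python3 steer.py '[[[-40, 18, 0, 0, 0, 0], [-40, 18, 20, 0, 0, 0], [-40, 18, 20, 0, 0, 0], [-40, 18, 20, 0, 0, 0]]]'
python3 snap.py h1
python3 - <<'E'
import pickle
from core import *
go(cw(-25,0,353),down(Y))
im=pickle.load(open("pics/h1.pkl","rb"))[1]
cv2.imwrite("pics/h1.png",cv2.resize(im[:,106:406],(800,1024),interpolation=cv2.INTER_CUBIC)[:600])
E
```

```text
time_s: 5.95
eef_pos: [529.2, -150.9, 351.8]
ee_rot: [-0.001, 0.74, 0.673, -0.0]
force: [0.0, 0.6, -0.5]
grip_width: 0.077
grip_force: 39.6
time_s: 6.35
eef_pos: [543.1, -189.6, 332.3]
ee_rot: [-0.001, 0.739, 0.673, -0.0]
force: [0.5, 0.2, -0.9]
grip_width: 0.077
grip_force: 39.6
h1 6.4 [ 543.2 -189.4  333.1] [0.093 0.996 0.   ]
d [ -1.7   0.9 -19.9] rot [-0.    -0.     0.001]
```

View pics/h1.png

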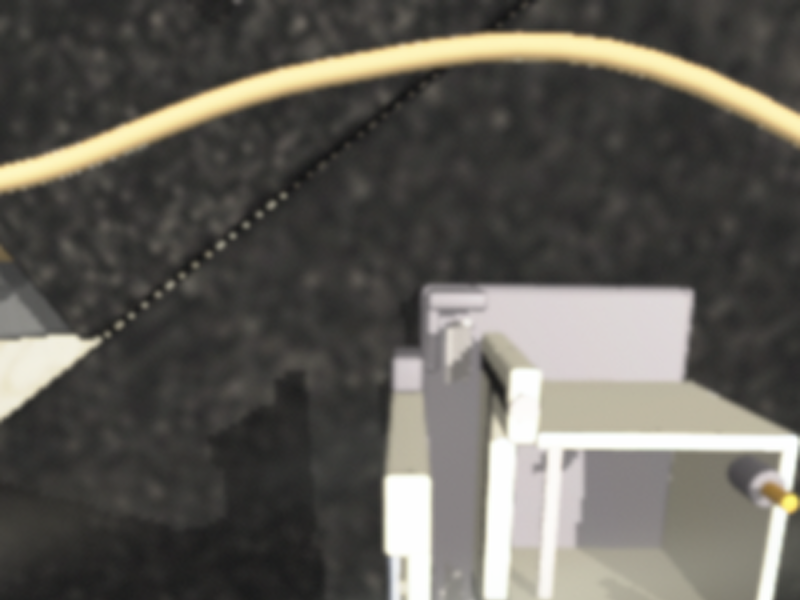

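Run:
```python
import pickle
from core import *
c=pickle.load(open("pics/h1.pkl","rb"))[0]
Z=333.1-227
inv=lambda P:R.from_euler('z',-Y).apply(P-C)
for nm,p,z in[("cas",(387,475),Z+84),("cas",(430,475),Z+84),("ear",(395,353),Z+18),("ear",(420,353),Z+18),("frm",(512,370),96),("frm",(541,370),96),("foot",(425,288),10),("foot",(692,290),10)]:
    print(nm,inv(ray(c,((p[0]+.5)/2.6667-.5+106,(p[1]+.5)/2.6667-.5),z)).round(1))
```

```text
cas [-29.2  51.4 190.1]
cas [-22.8  51.4 190.1]
ear [-29.1  60.3 124.1]
ear [-23.5  60.3 124.1]
frm [ 1. 52. 96.]
frm [ 8.5 52.  96. ]
foot [-20.2  67.5  10. ]
foot [75.2 66.9 10. ]
```

```bash
python3 steer.py '[[[-1.8, 5, 30, 0, 0, 0], [-1.8, 14, 58, 0, 0, 0], [-1.8, 14, 58, 0, 0, 0], [-1.8, 14, 58, 0, 0, 0]]]'
python3 -c "
from core import *
go(cw(-12,0,275),down(Y))"
for i in 1 ; do python3 steer.py '[[[0, 4, 0, 0, 0, 0], [0, 6, 0, 0, 0, 0], [0, 7, 0, 0, 0, 0], [0, 7, 0, 0, 0, 0]]]'; python3 steer.py '[[[0, 1, 0, 0, 0, 0], [0, 1, 0, 0, 0, 0], [0, 1, 0, 0, 0, 0]]]';python3 steer.py '[[[0, 1, 0, 0, 0, 0], [0, 1, 0, 0, 0, 0], [0, 1, 0, 0, 0, 0]]]'; done
```

```text
time_s: 6.8
eef_pos: [557.1, -192.7, 275.9]
ee_rot: [0.0, 0.739, 0.673, 0.0]
force: [-0.3, -0.2, -0.3]
grip_width: 0.072
grip_force: 39.5
d [ 0.3 -0.2  0.9] rot [0.001 0.    0.001]
time_s: 7.2
eef_pos: [564.0, -193.9, 275.2]
ee_rot: [0.0, 0.74, 0.673, 0.0]
force: [0.4, 1.2, -0.3]
grip_width: 0.078
grip_force: 39.6
time_s: 7.5
eef_pos: [564.8, -194.0, 274.7]
ee_rot: [-0.0, 0.74, 0.673, -0.0]
force: [-1.8, -0.0, 0.5]
grip_width: 0.076
grip_force: 39.8
time_s: 7.8
eef_pos: [565.5, -194.1, 274.6]
ee_rot: [-0.001, 0.74, 0.673, -0.001]
force: [-6.6, 1.0, 3.0]
grip_width: 0.07
grip_force: 40.3
```

```bash
python3 steer.py '[[[0, -1.3, 0, 0, 0, 0], [0, -1.3, 6, 0, 0, 0], [0, -1.3, 12, 0, 0, 0], [0, -1.3, 18, 0, 0, 0], [0, -1.3, 18, 0, 0, 0]]]'
python3 steer.py '[[[0, 0, 5, 0, 0, 0], [0, 0, 9, 0, 0, 0], [0, 0, 13, 0, 0, 0], [0, 0, 13, 0, 0, 0]]]'
python3 steer.py '[[[0, 0, 2, 0, 0, 0], [0, 0, 4, 0, 0, 0], [0, 0, 5, 0, 0, 0], [0, 0, 5, 0, 0, 0]]]'
```

```text
time_s: 8.3
eef_pos: [564.7, -193.9, 255.6]
ee_rot: [-0.0, 0.74, 0.673, 0.0]
force: [0.0, -0.5, -0.9]
grip_width: 0.072
grip_force: 39.7
time_s: 8.7
eef_pos: [564.7, -194.1, 243.8]
ee_rot: [0.0, 0.74, 0.673, 0.0]
force: [-0.5, -1.2, -0.9]
grip_width: 0.074
grip_force: 39.9
time_s: 9.1
eef_pos: [564.8, -194.0, 239.0]
ee_rot: [0.0, 0.74, 0.673, 0.0]
force: [-0.5, 0.2, 3.6]
grip_width: 0.07
grip_force: 40.6
```

```bash
python3 steer.py '[[[0, 0, 1, 0, 0, 0], [0, 0, 2, 0, 0, 0], [0, 0, 2, 0, 0, 0]]]'
python3 steer.py '[[[0, 0, 1, 0, 0, 0], [0, 0, 1, 0, 0, 0], [0, 0, 1, 0, 0, 0]]]'
python3 steer.py '[[[0, 0, 1, 0, 0, 0], [0, 0, 1, 0, 0, 0], [0, 0, 1, 0, 0, 0]]]'
```

```text
time_s: 9.4
eef_pos: [564.8, -194.1, 237.4]
ee_rot: [0.001, 0.74, 0.673, 0.0]
force: [-1.3, -1.3, 7.5]
grip_width: 0.078
grip_force: 41.0
time_s: 9.7
eef_pos: [564.8, -194.1, 237.4]
ee_rot: [0.001, 0.74, 0.673, 0.0]
force: [-5.9, 1.4, 14.7]
grip_width: 0.074
grip_force: 42.3
time_s: 10.0
eef_pos: [564.8, -194.1, 237.3]
ee_rot: [0.001, 0.74, 0.673, 0.0]
force: [-8.8, 3.7, 22.8]
grip_width: 0.075
grip_force: 43.5
```

```bash
python3 steer.py '[[[0, 0, -2, 0, 0, 0], [0, 0, -2, 0, 0, 0]]]'
python3 steer.py '[[[0, 0, 0, 0, 0, 0], [0, 0, 0, 0, 0, 0], [0, 0, 0, 0, 0, 0], [0, 0, 0, 0, 0, 0], [0, 0, 0, 0, 0, 0]]]' 0.4
python3 steer.py '[[[0, 0, -20, 0, 0, 0], [0, 0, -50, 0, 0, 0], [0, 0, -100, 0, 0, 0], [0, 0, -140, 0, 0, 0], [0, 0, -140, 0, 0, 0]]]'
python3 snap.py seat
python3 - <<'E'
import pickle
from core import *
im=pickle.load(open("pics/seat.pkl","rb"))[1]
cv2.imwrite("pics/seat.png",cv2.resize(im[100:280,180:420],(800,600),interpolation=cv2.INTER_CUBIC))
E
```

```text
time_s: 10.2
eef_pos: [564.8, -194.1, 237.4]
ee_rot: [0.001, 0.74, 0.673, 0.0]
force: [-1.5, 0.4, 8.2]
grip_width: 0.076
grip_force: 41.2
time_s: 10.7
eef_pos: [564.6, -193.9, 236.5]
ee_rot: [-0.0, 0.74, 0.673, -0.0]
force: [0.2, -0.1, -0.0]
grip_width: 0.4
grip_force: 0.0
time_s: 11.2
eef_pos: [564.9, -194.0, 382.7]
ee_rot: [0.005, 0.739, 0.673, 0.002]
force: [0.1, -0.3, -0.6]
grip_width: 0.404
grip_force: 0.0
seat 11.25 [ 564.7 -193.9  379.2] [ 0.094  0.996 -0.002]
```

View pics/seat.png

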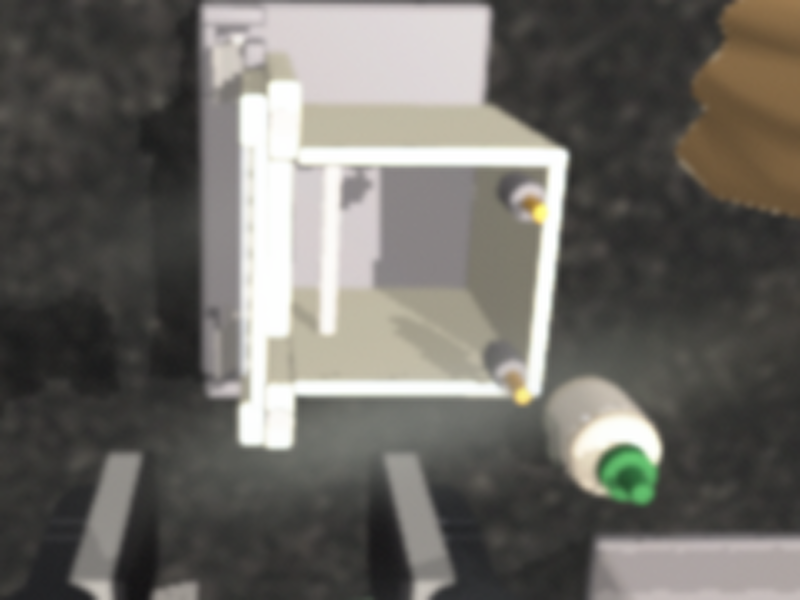

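```bash
python3 -c "
from core import *
D=down(2.685-np.pi/2-np.pi)
go([498.2,1.5,280],D);go([498.2,1.5,177],D)"
```

```text
d [188.6 -85.   98.4] rot [ 0.005 -0.003  1.933]
d [188.8 -85.5 201.4] rot [ 0.005 -0.003  1.933]
```

```bash
python3 steer.py '[[[188.7, -85, 98, 0, 0, 1.15], [188.7, -85, 98, 0, 0, 1.15], [188.7, -85, 98, 0, 0, 1.15], [188.7, -85, 98, 0, 0, 1.15], [188.7, -85, 98, 0, 0, 1.15], [188.7, -85, 98, 0, 0, 1.15], [188.7, -85, 98, 0, 0, 1.15], [188.7, -85, 98, 0, 0, 1.15]]]' 1
python3 steer.py '[[[0, 0, 0, 0, 0, 0.15], [0, 0, 0, 0, 0, 0.3], [0, 0, 0, 0, 0, 0.45], [0, 0, 0, 0, 0, 0.6], [0, 0, 0, 0, 0, 0.75], [0, 0, 0, 0, 0, 0.783], [0, 0, 0, 0, 0, 0.783]]]'
python3 -c "
from core import *
D=down(2.685-np.pi/2-np.pi)
go([498.2,1.5,177],D)"
```

```text
time_s: 12.05
eef_pos: [497.3, 2.2, 277.4]
ee_rot: [-0.0, 0.987, 0.16, -0.001]
force: [0.2, -0.6, 0.1]
grip_width: 0.995
grip_force: 0.0
time_s: 12.75
eef_pos: [497.4, 2.0, 277.5]
ee_rot: [0.0, 0.974, -0.226, -0.001]
force: [0.0, -1.9, 0.0]
grip_width: 0.998
grip_force: 0.0
d [  1.2  -0.  100.5] rot [0.001 0.002 0.   ]
```

```bash
python3 steer.py '[[[1, 0, 40, 0, 0, 0], [1, 0, 70, 0, 0, 0], [1, 0, 90, 0, 0, 0], [1, 0, 99, 0, 0, 0], [1, 0, 99, 0, 0, 0]]]'
python3 steer.py '[[[0, 0, 0, 0, 0, 0], [0, 0, 0, 0, 0, 0], [0, 0, 0, 0, 0, 0], [0, 0, 0, 0, 0, 0], [0, 0, 0, 0, 0, 0], [0, 0, 0, 0, 0, 0], [0, 0, 0, 0, 0, 0], [0, 0, 0, 0, 0, 0]]]' 0 40
python3 -c "
from h import *;print(ctrl.sense()['wrist_torque'])"
```

```text
time_s: 13.25
eef_pos: [498.3, 1.5, 178.7]
ee_rot: [-0.0, 0.974, -0.226, -0.001]
force: [-0.5, -1.2, -0.2]
grip_width: 1.001
grip_force: 0.0
time_s: 14.05
eef_pos: [499.4, 1.2, 181.7]
ee_rot: [0.0, 0.974, -0.226, 0.002]
force: [-0.8, -0.3, 14.1]
grip_width: 0.187
grip_force: 39.4
[-0.12085634  0.34514212  0.06543306]
```

```bash
python3 steer.py '[[[0, 0, -10, 0, 0, 0], [0, 0, -40, 0, 0, 0], [0, 0, -80, 0, 0, 0], [0, 0, -120, 0, 0, 0], [0, 0, -120, 0, 0, 0]]]'
python3 -c "
from core import *
go(cw(0.5,178,300),down(Y))"
```

```text
time_s: 14.55
eef_pos: [499.3, 1.4, 305.0]
ee_rot: [-0.0, 0.974, -0.226, 0.005]
force: [0.9, -0.5, -1.9]
grip_width: 0.186
grip_force: 39.4
d [ 85.7 -22.3   5.9] rot [ 0.008 -0.008 -1.933]
```

```bash
python3 steer.py '[[[86, -22, 0, 0, 0, -0.15], [86, -22, 0, 0, 0, -0.3], [86, -22, 0, 0, 0, -0.45], [86, -22, 0, 0, 0, -0.6], [86, -22, 0, 0, 0, -0.75], [86, -22, 0, 0, 0, -0.9], [86, -22, 0, 0, 0, -1.05], [86, -22, 0, 0, 0, -1.15]]]'
python3 steer.py '[[[0, 0, 0, 0, 0, -0.15], [0, 0, 0, 0, 0, -0.3], [0, 0, 0, 0, 0, -0.45], [0, 0, 0, 0, 0, -0.6], [0, 0, 0, 0, 0, -0.75], [0, 0, 0, 0, 0, -0.783], [0, 0, 0, 0, 0, -0.783], [0, 0, 0, 0, 0, -0.783]]]'
python3 snap.py p1
python3 - <<'E'
import pickle
from core import *
go(cw(0.5,178,300),down(Y))
P=[cw(0,y,z) for y,z in((96,100),)]
im=pickle.load(open("pics/p1.pkl","rb"))[1]
t=ctrl.capture("top")[:,:,::-1];c=ctrl.calibration("top");u=proj(c,cw(0,110,110))[0].astype(int);s=ctrl.capture("side")[:,:,::-1];v=proj(ctrl.calibration("side"),cw(0,100,110))[0].astype(int)
x,y=u-[50,35];a,b=v-[50,35];print(x,y,a,b)
A=cv2.resize(im,(400,300));T=cv2.resize(t[y:y+75,x:x+100],(400,300),interpolation=2);S=cv2.resize(s[b:b+75,a:a+100],(400,300),interpolation=2)
cv2.imwrite("pics/p1.png",np.vstack([np.hstack([T,S]),np.hstack([A,A*0])]))
E
```

```text
time_s: 15.35
eef_pos: [585.3, -16.6, 299.3]
ee_rot: [-0.0, 0.939, 0.343, -0.0]
force: [0.4, 0.5, -0.7]
grip_width: 0.19
grip_force: 39.4
time_s: 16.15
eef_pos: [585.4, -16.7, 299.5]
ee_rot: [-0.0, 0.74, 0.673, -0.0]
force: [0.8, -0.4, -0.6]
grip_width: 0.189
grip_force: 39.4
p1 16.2 [585.4 -16.7 299.5] [0.095 0.995 0.   ]
d [ 0.4  0.6 -0.5] rot [-0.    -0.    -0.001]
198 146 235 153
```

View pics/p1.png

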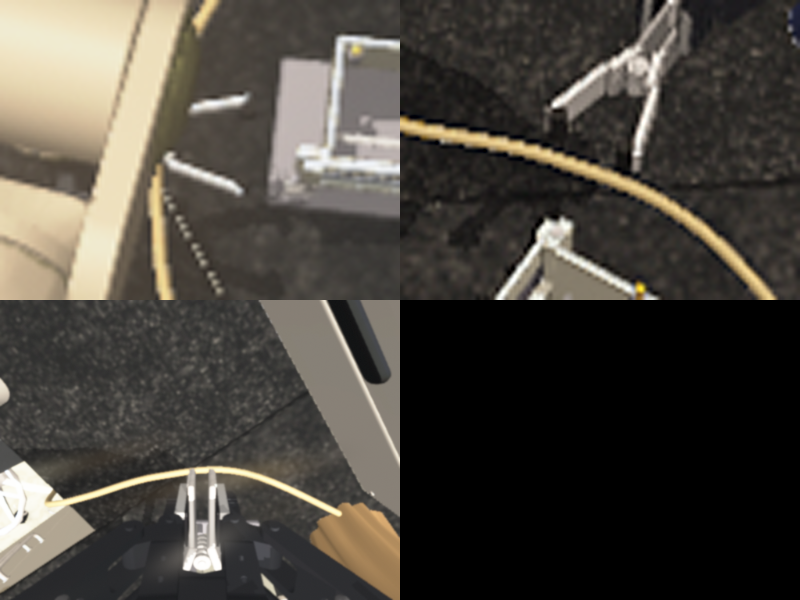

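Run:
```python
import pickle
from core import *
inv=lambda P:R.from_euler('z',-Y).apply(P-C).round(1)
z=146
w=pickle.load(open("pics/p1.pkl","rb"))[0];t=ctrl.calibration("top");s=ctrl.calibration("side")
for n,c,p in[("tip",t,(198+246/4,146+98/4)),("tip",t,(198+240/4,146+190/4)),("hinge",s,(235+238/4,153+66/4)),("tipS",s,(235+152/4,153+105/4)),("tipS",s,(235+237/4,153+140/4)),("hingeW",w,(201*1.28,262*1.28)),("lev",w,(193*1.28,170*1.28)),("lev",w,(213*1.28,170*1.28))]:print(n,inv(ray(c,p,z)))
for n,c,p in[("frameS",s,(235+145/4,153+222/4)),("frameS",s,(235+170/4,153+222/4)),("frT",t,(198+300/4,146+152/4)),]:print(n,inv(ray(c,p,96)))
```

```text
tip [ 25.2  84.7 146. ]
tip [-29.1  82.9 146. ]
hinge [  2.4 134.4 146. ]
tipS [-24.6  85.8 146. ]
tipS [ 26.9  89.9 146. ]
hingeW [ -0.8 136.9 146. ]
lev [ -5.3 205.1 146. ]
lev [  6.4 205.1 146. ]
frameS [-4.3 45.6 96. ]
frameS [ 7.6 53.  96. ]
frT [ 2.7 49.2 96. ]
```

```bash
python3 steer.py '[[[0, 0.3, 40, 0, 0, 0], [0, 0.3, 66, 0, 0, 0], [-10, 0.3, 66, 0, 0, 0], [-20, 0.3, 66, 0, 0, 0], [-25, 0.3, 66, 0, 0, 0], [-30, 0.3, 66, 0, 0, 0], [-35, 0.3, 66, 0, 0, 0], [-35, 0.3, 66, 0, 0, 0]]]'
python3 steer.py '[[[-2, 0, 0, 0, 0, 0], [-4, 0, 0, 0, 0, 0], [-6, 0, 0, 0, 0, 0], [-6, 0, 0, 0, 0, 0]]]'
python3 snap.py p2
python3 - <<'E'
import pickle
from core import *
go(cw(0.5,136.5,234),down(Y)); print(ctrl.sense()["wrist_torque"])
im=pickle.load(open("pics/p2.pkl","rb"))[1]
s=ctrl.capture("side")[:,:,::-1];t=ctrl.capture("top")[:,:,::-1]
u=proj(ctrl.calibration("top"),cw(0,75,80))[0].astype(int)-[40,45];v=proj(ctrl.calibration("side"),cw(0,75,80))[0].astype(int)-[40,45];print(u,v)
f=lambda i,p:cv2.resize(i[p[1]:p[1]+90,p[0]:p[0]+80],(400,450),interpolation=2)
cv2.imwrite("pics/p2.png",np.hstack([f(t,u),f(s,v)]))
E
```

```text
time_s: 17.1
eef_pos: [582.6, -52.2, 234.2]
ee_rot: [0.0, 0.74, 0.673, 0.0]
force: [-1.3, 0.6, -0.8]
grip_width: 0.187
grip_force: 39.4
time_s: 17.5
eef_pos: [582.0, -57.7, 233.7]
ee_rot: [-0.0, 0.74, 0.673, -0.0]
force: [0.4, 0.5, -1.7]
grip_width: 0.188
grip_force: 39.4
p2 17.55 [582.  -57.6 233.7] [0.094 0.996 0.   ]
d [-0.   0.2 -0.3] rot [-0. -0. -0.]
[ 0.04466434 -0.01425417  0.04752054]
[222 139] [239 158]
```

View pics/p2.png

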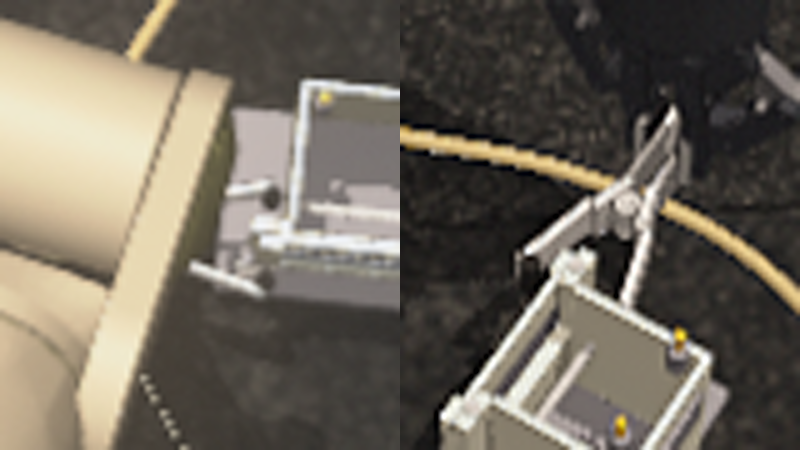

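```bash
python3 steer.py '[[[0, 0, 0, 0, 0, 0], [0, 0, 0, 0, 0, 0], [0, 0, 0, 0, 0, 0], [0, 0, 0, 0, 0, 0], [0, 0, 0, 0, 0, 0], [0, 0, 0, 0, 0, 0], [0, 0, 0, 0, 0, 0]]]' 1
python3 steer.py '[[[0, 0, -20, 0, 0, 0], [0, 0, -60, 0, 0, 0], [0, 0, -100, 0, 0, 0], [0, 0, -120, 0, 0, 0], [0, 0, -120, 0, 0, 0]]]'
python3 snap.py p3
python3 - <<'E'
import pickle
from core import *
h=3.016;D=down(h-np.pi/2-np.pi)
p=[469.3-37*np.cos(h),-370.2-37*np.sin(h)]
go(p+[280],D);go([469.3,-370.2,354],D)
im=pickle.load(open("pics/p3.pkl","rb"))[1]
s=ctrl.capture("side")[:,:,::-1];t=ctrl.capture("top")[:,:,::-1]
u=proj(ctrl.calibration("side"),cw(0,75,80))[0].astype(int)-[40,45]
f=lambda i,p:cv2.resize(i[p[1]:p[1]+90,p[0]:p[0]+80],(400,450),interpolation=2)
cv2.imwrite("pics/p3.png",np.hstack([cv2.resize(im[150:375,150:350],(400,450),interpolation=2),f(s,u)]))
E
```

```text
time_s: 18.35
eef_pos: [582.0, -57.6, 233.7]
ee_rot: [-0.0, 0.74, 0.673, 0.0]
force: [-0.1, 0.0, 0.3]
grip_width: 1.004
grip_force: 0.0
time_s: 18.85
eef_pos: [582.2, -57.6, 356.9]
ee_rot: [0.003, 0.74, 0.673, 0.002]
force: [0.1, 0.2, -0.8]
grip_width: 1.0
grip_force: 0.0
p3 18.9 [581.9 -57.5 354.6] [ 0.094  0.996 -0.   ]
d [-323.   -46.    74.6] rot [ 2.000e-03 -1.000e-03  1.602e+00]
d [-321.8  -82.8    0.5] rot [ 2.000e-03 -1.000e-03  1.602e+00]
```

View pics/p3.png

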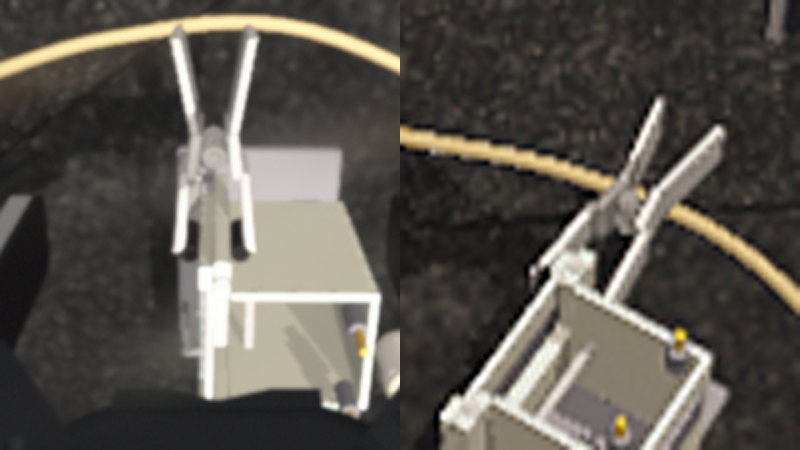

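Run:
```python
import pickle
from core import *
inv=lambda P:R.from_euler('z',-Y).apply(P-C).round(1)
w=pickle.load(open("pics/p3.pkl","rb"))[0]
print("hinge L",inv(ray(w,(150+213/2,150+145/2),80)))
t=ctrl.calibration("top")
for n,h,j,l in(("cr",(361,229.6),(358,251),(325+193/5,200+47/5)),("cl",(209.4,230.6),(199.8,250.4),(180+195/5,200+60/5))):
    P=[ray(t,q,28) for q in(h,j,l)];print(n,P[0].round(1),[np.arctan2(*(P[1]-q)[1::-1]).round(3) for q in (P[0],P[2])])
# segment right clamp in wrist pic
c,im=pickle.load(open("pics/cr.pkl","rb"))
g=im.min(axis=2)
m=np.zeros_like(g);m[100:235,205:312]=(g[100:235,205:312]>110)
n,l,st,ce=cv2.connectedComponentsWithStats(m)
i=1+st[1:,4].argmax();print(st[i]);ys,xs=np.where(l==i)
W=np.array([ray(c,(x,y),28) for x,y in zip(xs,ys)])[:,:2];mu=W.mean(0)
for h in(2.9,2.95,3.0,3.05,3.1):
  e=np.array([np.cos(h),np.sin(h)]);a=(W-[469.3,-370.2])@e;b=(W-[469.3,-370.2])@[-e[1],e[0]]
  mids=[ (b[(a>k)&(a<k+8)].max()+b[(a>k)&(a<k+8)].min())/2 for k in(-50,-40,-30,-20,15,25,35,45)]
  print(h,a.min().round(1),a.max().round(1),np.round(mids,1))
```

```text
hinge L [  0.4 103.2  80. ]
cr [ 467.8 -371.9   28. ] [np.float64(2.985), np.float64(2.991)]
cl [463.6  15.8  28. ] [np.float64(2.701), np.float64(2.688)]
[ 209  112   97  118 1872]
2.9 -56.9 56.7 [-6.2 -4.9 -3.8 -2.3  1.4  2.6  3.6  4.4]
2.95 -55.9 56.4 [-3.2 -2.6 -2.3 -1.3  0.4  1.2  1.7  2.1]
3.0 -54.9 55.9 [-0.3 -0.3 -0.2 -0.  -0.5 -0.3 -0.2 -0.2]
3.05 -55.9 56.0 [ 2.3  1.9  1.8  1.3 -1.2 -1.6 -2.  -2.6]
3.1 -56.9 56.4 [ 4.9  4.   3.4  2.5 -2.  -2.9 -3.9 -5.1]
```

Run:
```python
import pickle
from core import *
inv=lambda P:R.from_euler('z',-Y).apply(P-C).round(1)
w=pickle.load(open("pics/p3.pkl","rb"))[0];s=ctrl.calibration("side")
for nm,p in(("levL",(178,35)),("levR",(250,35)),("jawL",(180,250)),("jawR",(250,250)),("frame",(221,265)),("cass",(206,270)),("foot",(340,150)),("chamb",(378,297))):
    q=(150+p[0]/2,150+p[1]/2); print(nm,[inv(ray(w,q,z)).tolist()[:2] for z in((10,) if nm=="foot" else (96,) if nm in("frame","cass","chamb") else (66,80))])
print("side before",inv(ray(s,(239+228/5,158+205/5),80)),"after",inv(ray(s,(239+227/5,158+210/5),80)))
for nm,p in(("levA",(658,100)),("levB",(720,128)),("jawA",(540,268)),("jawB",(612,300)),("frame",(588,255))):print(nm,inv(ray(s,(239+(p[0]-400)/5,158+p[1]/5),96 if nm=="frame" else 80)))
```

```text
levL [[-15.4, 151.5], [-14.5, 155.1]]
levR [[17.3, 151.4], [16.4, 155.1]]
jawL [[-16.7, 37.2], [-15.8, 46.9]]
jawR [[19.4, 37.0], [18.4, 46.8]]
frame [[4.0, 49.9]]
cass [[-2.9, 47.2]]
foot [[75.1, 66.8]]
chamb [[78.1, 31.8]]
side before [ 3.4 92.9 80. ] after [ 4.4 90.2 80. ]
levA [-15.  153.2  80. ]
levB [ 18.7 154.3  80. ]
jawA [-13.4  42.   80. ]
jawB [23.3 44.7 80. ]
frame [ 6.6 50.8 96. ]
```

```bash
python3 steer.py '[[[-50, 0, 0, 0, 0, 0], [-100, 0, 0, 0, 0, 0], [-123, 0, 0, 0, 0, 0], [-123, 0, 0, 0, 0, 0], [-123, 0, 0, 0, 0, 0]]]'
python3 snap.py v1
cat > rect.py <<'E'
import pickle,sys
from core import *
c,im=pickle.load(open(f"pics/{sys.argv[1]}.pkl","rb")); sg=int(sys.argv[2]); z=float(sys.argv[3])
ys=np.arange(40,170)*sg; xs=np.arange(-40,41)
G=np.array([[cw(x,y,z) for x in xs] for y in ys]); uv=proj(c,G.reshape(-1,3)).reshape(len(ys),len(xs),2).astype(np.float32)
g=cv2.remap(im.min(axis=2),uv[...,0],uv[...,1],cv2.INTER_LINEAR)
for i in range(0,len(ys),2): print(f"{ys[i]:5d}","".join(" .:-=+*#%@"[int(v)*10//256] for v in g[i,::2]))
E
python3 rect.py v1 1 80
```

```text
time_s: 19.5
eef_pos: [570.3, -179.9, 352.4]
ee_rot: [-0.001, 0.74, 0.673, -0.0]
force: [-0.4, 0.0, -0.0]
grip_width: 1.002
grip_force: 0.0
v1 19.55 [ 570.5 -179.3  352.7] [0.093 0.996 0.001]
   40 .........:::--:-+@@@%@@@%+--=++++++++++++
   42 ..........:--:::=@@@%@@@@-:::+*++++++++++
   44 ..........+%=:..=@@@%@@@@-:::#%*+++++++++
   46 ..........-%#-::-*#*#@@@@-::=%%++++++++++
   48 .:........:%@*:.:=++*@@@%:::#@%**********
   50 ..........:#@%:..=++=***+..:%@%##########
   52 ...........*@%-.:=++=++*+-:-%@%##########
   54 ...........*@%++==++=+++*#*+%@%##########
   56 .......:...+@@***++==+++*##*@@###########
   58 .:......:..+@@*##**==+++###*@@%##########
   60 ........:..+@@*##**+=+++###*@@###########
   62 ........:..=@@**#**==***###*@@###########
   64 ...........=@@*+##=-=*#####*@@###########
   66 ...........-@@**++===######*@@###########
   68 ...........-%@*++++==#####*#@@###########
   70 ...........:%@####*==#####*#@%###########
   72 ...........:%@#***+==#####*#@%###########
   74 ..:........:#@#=----=*****+%@#***++++++++
   76 ..::.....:::#@#:...:::::::-%@+::::::::
[... 1469 characters left out ...]
.....::+@%:...........
  140 :.:::::..:::+@%:...... ...=@@-...::......
  142 ....:::.::::+@#...........-@@-...::......
  144 ....:::..:::#@*::..::.....:%@=...:.......
  146 ....:::...:-%@+.::..::..:..#@#:...:...:..
  148 ....:::....-%@-..:.........*@*...::..::..
  150 ::..:::....-@@:......::....+@%..:::......
  152 ::........:*@%..:...:::::..=@@-..::......
  154 ...........=#=........:::.::**:..........
  156 ...::.::::............::...:..::.........
  158                                          
  160                                          
  162                                          
  164                                          
  166                                          
  168
```

```bash
python3 -c "
from core import *
D=down(3.0-1.5*np.pi)
go([505.9,-375.4,300],D)"
```

```text
d [-201.4  -45.9   52.6] rot [-2.000e-03  1.000e-03  1.619e+00]
```

```bash
python3 steer.py '[[[-50, -12, 0, 0, 0, 0.15], [-100, -23, 0, 0, 0, 0.3], [-150, -34, 20, 0, 0, 0.45], [-201, -46, 53, 0, 0, 0.6], [-201, -46, 53, 0, 0, 0.75], [-201, -46, 53, 0, 0, 0.9], [-201, -46, 53, 0, 0, 1.05], [-201, -46, 53, 0, 0, 1.15]]]'
python3 steer.py '[[[0, 0, 0, 0, 0, 0.15], [0, 0, 0, 0, 0, 0.3], [0, 0, 0, 0, 0, 0.45], [0, 0, 0, 0, 0, 0.47], [0, 0, 0, 0, 0, 0.47], [0, 0, 0, 0, 0, 0.47]]]'
python3 -c "
from core import *
D=down(3.0-1.5*np.pi)
go([505.9,-375.4,178.7],D)"
```

```text
time_s: 20.35
eef_pos: [506.4, -374.6, 300.2]
ee_rot: [-0.0, 0.987, 0.161, -0.0]
force: [-0.3, -0.2, 1.1]
grip_width: 1.001
grip_force: 0.0
time_s: 20.95
eef_pos: [506.0, -375.3, 300.6]
ee_rot: [-0.0, 0.998, -0.07, -0.0]
force: [0.3, -0.4, -0.5]
grip_width: 1.001
grip_force: 0.0
d [-1.000e-01  1.000e-01  1.219e+02] rot [-0.     0.     0.002]
```

```bash
python3 steer.py '[[[0, 0, 40, 0, 0, 0], [0, 0, 80, 0, 0, 0], [0, 0, 105, 0, 0, 0], [0, 0, 115, 0, 0, 0], [0, 0, 121, 0, 0, 0], [0, 0, 121, 0, 0, 0]]]'
python3 steer.py '[[[0, 0, 0, 0, 0, 0], [0, 0, 0, 0, 0, 0], [0, 0, 0, 0, 0, 0], [0, 0, 0, 0, 0, 0], [0, 0, 0, 0, 0, 0], [0, 0, 0, 0, 0, 0], [0, 0, 0, 0, 0, 0], [0, 0, 0, 0, 0, 0]]]' 0 40
python3 steer.py '[[[0, 0, -10, 0, 0, 0], [0, 0, -40, 0, 0, 0], [0, 0, -80, 0, 0, 0], [0, 0, -120, 0, 0, 0], [0, 0, -120, 0, 0, 0]]]'
python3 -c "
from core import *
go(cw(0.5,-180,300),down(Y-np.pi))"
```

```text
time_s: 21.55
eef_pos: [506.0, -375.9, 180.1]
ee_rot: [0.0, 0.997, -0.071, 0.0]
force: [1.0, 0.3, 0.8]
grip_width: 0.998
grip_force: 0.0
time_s: 22.35
eef_pos: [506.4, -376.5, 182.7]
ee_rot: [0.002, 0.997, -0.071, 0.002]
force: [-0.6, 0.1, 14.1]
grip_width: 0.185
grip_force: 40.4
time_s: 22.85
eef_pos: [506.2, -376.2, 306.1]
ee_rot: [0.004, 0.997, -0.071, 0.004]
force: [0.9, -0.5, -0.3]
grip_width: 0.184
grip_force: 39.2
d [ 45.2 -10.    6.4] rot [-1.000e-03 -1.100e-02  1.522e+00]
```

```bash
python3 steer.py '[[[45, -10, 1, 0, 0, 0.15], [45, -10, 1, 0, 0, 0.3], [45, -10, 1, 0, 0, 0.45], [45, -10, 1, 0, 0, 0.6], [45, -10, 1, 0, 0, 0.75], [45, -10, 1, 0, 0, 0.9], [45, -10, 1, 0, 0, 1.05], [45, -10, 1, 0, 0, 1.15]]]'
python3 steer.py '[[[0, 0, 0, 0, 0, 0.15], [0, 0, 0, 0, 0, 0.3], [0, 0, 0, 0, 0, 0.372], [0, 0, 0, 0, 0, 0.372], [0, 0, 0, 0, 0, 0.372], [0, 0, 0, 0, 0, 0.372]]]'
python3 snap.py w1
python3 - <<'E'
from core import *
go(cw(0.5,-180,300),down(Y-np.pi)); print(ctrl.sense()["joints"].round(2))
t=ctrl.calibration("top");im=ctrl.capture("top")
ys=np.arange(-60,-170,-3); xs=np.arange(-45,46,1.5)
G=np.array([[cw(x,y,145) for x in xs] for y in ys]); uv=proj(t,G.reshape(-1,3)).reshape(len(ys),len(xs),2).astype(np.float32)
g=cv2.remap(im.min(axis=2),uv[...,0],uv[...,1],1)
for i in range(len(ys)): print(f"{ys[i]:5d}","".join(" .:-=+*#%@"[int(v)*10//256] for v in g[i]))
E
```

```text
time_s: 23.65
eef_pos: [551.6, -372.2, 298.0]
ee_rot: [-0.0, 0.796, -0.605, -0.001]
force: [-0.3, -1.2, -1.2]
grip_width: 0.188
grip_force: 39.2
time_s: 24.25
eef_pos: [551.7, -372.3, 298.5]
ee_rot: [-0.0, -0.674, 0.739, 0.0]
force: [0.3, -0.2, -0.6]
grip_width: 0.187
grip_force: 39.2
w1 24.3 [ 551.7 -372.3  298.6] [-0.093 -0.996 -0.   ]
d [ 0.4 -0.8 -1.4] rot [0.    0.    0.001]
[-0.77  0.71  1.16  0.    1.27  2.47]
  -60 :::::::::::::::::::::::::::::::::::::::::::::::::::::::::::::
  -63 :::::::::::::::::::::::::::::::::::::::::::::::::::::::::::::
  -66 :::::::::::::::::::::::::::::::::::::::::::::::::::::::::::::
  -69 :::::::::::::::::::::::::::::::::::::::::::::::::::::::::::::
  -72 :::::::::::::::::::::::::::::::::::::::::::::::::::::::::::::
  -75 :::::::::::::::::::::::::::::::::::::::::::::::::::::::::::::
  -78 :::::::::::::::::::::::::::::::::::::::::::::::::::::::::::::
  -81 :::::::::::::::::::::::::::::::::::::::::.:::::::::::::::::::
  -84 :::::::::---::::::::::::::::::::::::::::.::::::--::::::::::::
  -87 ::::::::--=+=::::::::::::::::::::::::::::::::-=**-:::::::::::
[... 1136 characters left out ...]
=-----::::::::::::::
 -141 ********+++===-==+*#####################*+===-----:::::::::::
 -144 ********+==++++====+**####################**+==----------===+
 -147 *********+++***++====++*#####################**+==----=+*#%%%
 -150 *******++++*******++++==+**####################**+==--==+*%@@
 -153 ******++==+***********++++++*#####################***=--==+*%
 -156 ******+==+******************++**#####################**+=-===
 -159 *****++=++********##########*******#####################*+=--
 -162 *****+++***#*****################****#####################**+
 -165 ****+++**#######################%##+=+**#####################
 -168 ****++**##################%%%%%##*+-::-=+**##################
```

```bash
python3 steer.py '[[[0, -0.7, 40, 0, 0, 0], [0, -0.7, 64, 0, 0, 0], [-10, -0.7, 64, 0, 0, 0], [-20, -0.7, 64, 0, 0, 0], [-26, -0.7, 64, 0, 0, 0], [-32, -0.7, 64, 0, 0, 0], [-36, -0.7, 64, 0, 0, 0], [-36, -0.7, 64, 0, 0, 0]]]'
python3 steer.py '[[[-3, 0, 0, 0, 0, 0], [-5, 0, 0, 0, 0, 0], [-7, 0, 0, 0, 0, 0], [-7, 0, 0, 0, 0, 0]]]'
python3 -c "
from core import *
go(cw(0.5,-136.5,234.7),down(Y-np.pi));print(ctrl.sense()['wrist_torque'].round(2))"
```

```text
time_s: 25.15
eef_pos: [556.0, -336.0, 235.3]
ee_rot: [0.0, -0.673, 0.739, -0.0]
force: [-0.6, -0.5, -1.2]
grip_width: 0.187
grip_force: 39.2
time_s: 25.55
eef_pos: [556.5, -329.4, 234.6]
ee_rot: [0.0, -0.673, 0.74, 0.0]
force: [-0.3, 0.9, -0.6]
grip_width: 0.189
grip_force: 39.2
d [ 0.  -0.  -0.1] rot [ 0.  0. -0.]
[-0.02 -0.03  0.02]
```

Release, rise and move over the core for a view of the right side.

```bash
python3 steer.py '[[[0, 0, 0, 0, 0, 0], [0, 0, 0, 0, 0, 0], [0, 0, 0, 0, 0, 0], [0, 0, 0, 0, 0, 0], [0, 0, 0, 0, 0, 0], [0, 0, 0, 0, 0, 0], [0, 0, 0, 0, 0, 0]]]' 1
python3 steer.py '[[[0, 0, -20, 0, 0, 0], [0, 0, -60, 0, 0, 0], [0, 0, -100, 0, 0, 0], [0, 0, -120, 0, 0, 0], [-50, 0, -120, 0, 0, 0], [-100, 0, -120, 0, 0, 0], [-123, 0, -120, 0, 0, 0], [-123, 0, -120, 0, 0, 0]]]'
python3 steer.py '[[[0, 0, 0, 0, 0, 0], [0, 0, 0, 0, 0, 0]]]'
python3 snap.py v2; python3 rect.py v2 -1 80
```

```text
time_s: 26.25
eef_pos: [556.5, -329.6, 234.7]
ee_rot: [-0.0, -0.673, 0.74, -0.0]
force: [0.3, -0.6, -0.3]
grip_width: 0.999
grip_force: 0.0
time_s: 27.05
eef_pos: [568.4, -204.2, 355.1]
ee_rot: [0.0, -0.674, 0.738, 0.0]
force: [0.0, -0.6, -1.1]
grip_width: 1.002
grip_force: 0.0
time_s: 27.25
eef_pos: [568.0, -208.2, 354.6]
ee_rot: [-0.0, -0.673, 0.74, -0.0]
force: [0.4, 0.2, -0.4]
grip_width: 1.0
grip_force: 0.0
v2 27.3 [ 567.9 -208.3  354.5] [-0.096 -0.995  0.   ]
  -40 :::::......:-::-*%%###**+-:-=++++++++++++
  -42 ::::......:-:..:*%%##%%#=:::-#*++++++++++
  -44 :.::......+*:..:*%%##%%#=:::+@%++++++++++
  -46 :..:......+#=..:+%%##%%#=::-%@#++++++=+++
  -48 :.........=#*:..=***+**+-.:+@@*++++++++++
  -50 :.........-##-..-=+==++=:..*@@+++++++++++
  -52 :...:.....:##=::-=+===+==::#@@+++++++++++
  -54 ...::.....:##===========++=#@@+++++++++++
  -56 ...::.....:##+=======+==+++%@@+++++++++++
  -58 ...::.....:*#+=========++++%@@++++++++++*
  -60 ...::......*#+========+++++%@%+++++++++#%
  -62 ...........+#+====++=*##+++@@%#*++****%%%
  -64 ...........+#*=+++++=#%%%%#@@%%%%%%%%%%%%
  -66 
[... 1747 characters left out ...]
::..::.+@@-:::::::::::
 -140 ::......:::.*@@:...::..:..=@@=:::.:::::.:
 -142 ........::..*@%....::....:-@@=::::::.....
 -144 .......:::::#@#....:......:%@+:::::......
 -146 ::.....::::-@@+...........:#@%::::.......
 -148 ::.....::::-@@=.........:::*@%:.::.......
 -150 ......:::::=@@:.....:..::.:=@@-::::::....
 -152 ....:::::::*@@:............-@@+:..:......
 -154 ::::::::.::-*=.............:==:.....:::--
 -156 ::::::::::::::...............:.:::------=
 -158                                          
 -160                                          
 -162                                          
 -164                                          
 -166                                          
 -168
```

```bash
python3 -c "
from rig import ctrl
print(ctrl.finish_job())"
```

```text
the job is handed in; nothing more can be done
None
```

The cassette is pushed home in the slots and flat on the gasket, about 1.6 mm off centre, with a clamp on each side (hinges about 97 mm out). I handed the job in at about 27 s with no verdict returned; I viewed 11 pictures against the limit of 10, then used text printouts of camera images for the final checks.

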